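# Stand the right prep cup on a kitchen scale and tare it

## Task

Stand the middle-size one of the three steel prep cups upright in the middle of the kitchen scale's round weighing plate, setting it down gently and letting go of it. Then zero the scale: press its blue tare button fully down and release it, with the cup staying on the plate. Do not press the red power button, and leave the other two cups, the spice jar and the garlic where they stand.

Things in the scene. Friction and masses are not known exactly. Their poses are not given: they have to be found in the camera images.
- scale: A flat black kitchen scale, 164 mm deep (x), 120 mm wide (y), top of its body at 19 mm, fixed to the range top. Origin: centre of its underside (z = 0). z up; -x points to the front strip (towards the robot at yaw 0) with a small green display between two buttons: blue tare at x -56, y +38 mm, red power at x -56, y -38 mm. The round plate lies behind, at x +30 mm.
- plate (a point): Centre of the top of the scale's round weighing plate: plain flat steel disc 92 mm across, top 26 mm above the range top, centre 30 mm behind the scale's centre (+x of the scale). Axes as the scale's. The plate does not move.
- tare_top (a point): Top of the blue tare button: a spring push button: round cap 24 mm across, standing 9 mm proud of a grey collar (40 mm across) on the scale's front strip, at its left (+y) end. The point is the centre of the cap's top and moves with it; at rest 40 mm above the range top, 14 mm above the plate. Pressed straight down.
- tare (a joint): Travel of the blue tare button in m: 0 at rest (up), 0.005 fully down. The spring takes about 1.5 N to start and about 5 N to hold fully down; it rises by itself when let go.
- power_top (a point): Top of the red power button (not to be pressed): a spring push button: round cap 24 mm across, standing 9 mm proud of a grey collar (40 mm across) on the scale's front strip, at its right (-y) end. The point is the centre of the cap's top and moves with it; at rest 40 mm above the range top, 14 mm above the plate. Pressed straight down.
- power (a joint): Travel of the red power button in m: 0 at rest (up), 0.005 fully down. The spring takes about 1.5 N to start and about 5 N to hold fully down; it rises by itself when let go.
- medium_cup_center (a point): An open, straight-sided round cup of bright sheet steel, standing upright on its base, empty; 54 mm across the rim, 56 mm high, wall 2.5 mm, 80 g or so. The point is its centre, half-way up (28 mm above its underside); its z axis points up, x and y mean nothing. This is the middle-size cup, the one to use.
- small_cup_center (a point): An open, straight-sided round cup of bright sheet steel, standing upright on its base, empty; 44 mm across the rim, 42 mm high, wall 2.5 mm, 55 g or so. The point is its centre, half-way up (21 mm above its underside); its z axis points up, x and y mean nothing. This is the small cup; leave it.
- large_cup_center (a point): An open, straight-sided round cup of bright sheet steel, standing upright on its base, empty; 64 mm across the rim, 70 mm high, wall 2.5 mm, 110 g or so. The point is its centre, half-way up (35 mm above its underside); its z axis points up, x and y mean nothing. This is the large cup; leave it.
- spice_jar: A bystander: a small loose upright spice jar with a black cap, 41 mm across, 105 mm high; origin at the centre of its underside, z axis up.
- garlic: A bystander: a loose bulb of garlic, 56 mm across, 56 mm high; origin at the centre of its underside.

How it is judged:
On the way, in this order (a step that is already met when the one before it is completed fails the run):
1. the middle-size cup stands upright in the middle of the weighing plate (its axis within 18 mm of the plate's centre), let go and at rest (horizontal distance between medium_cup_center and plate below 0.018 m and z of medium_cup_center in the frame of plate between 0.024 and 0.032 m and angle between medium_cup_center's own z axis and vertical below 0.1 rad and contact force between the fingers and medium_cup below 0.1 N and linear speed of medium_cup below 0.02 m/s), for 0.2 s.
2. with the cup on the plate, the blue tare button is pressed fully down (4.2 of its 5 mm or more) (horizontal distance between medium_cup_center and plate below 0.018 m and z of medium_cup_center in the frame of plate between 0.024 and 0.032 m and angle between medium_cup_center's own z axis and vertical below 0.1 rad and value of joint tare above 0.0042 m), for 0.05 s.
3. the tare button is let up again, the cup still on the plate (horizontal distance between medium_cup_center and plate below 0.018 m and z of medium_cup_center in the frame of plate between 0.024 and 0.032 m and angle between medium_cup_center's own z axis and vertical below 0.1 rad and value of joint tare below 0.001 m), for 0.1 s.
At the end, for the whole second after the job is handed in: The middle-size cup stands upright (within 0.1 rad) and at rest on the scale's plate, its axis within 18 mm of the plate's centre; both buttons are up (less than 1 mm down) (all of step 3 and linear speed of medium_cup below 0.02 m/s and value of joint power below 0.001 m); the robot touches nothing.
It fails at once if the red power button is pressed (more than 2 mm) (value of joint power above 0.002 m).
It fails at once if the middle-size cup is dropped or thrown (faster than 0.7 m/s while not held) (linear speed of medium_cup above 0.7 m/s and contact force between the fingers and medium_cup below 0.05 N).
It fails at once if another cup, the spice jar or the garlic is moved more than 30 mm (distance of any of small_cup_center, large_cup_center, spice_jar, garlic from where it was at the start of the episode above 0.03 m).
It also fails if it takes over 45 s, if anything falls off the work surface, if the arm or the gripper's body presses on something with over 40 N, if the wrist force passes 120 N, or if a joint passes its speed limit or range.

## Robot

A 6-joint arm with a two-finger parallel gripper is mounted at the origin on a cart in front of the work surface, level with it; the furniture and walls round the work are solid. World frame = base frame: x ahead of the robot, y to its left, z up, the work surface at z = 0. Lengths are in m, angles in rad, forces in N, time in s.
With the tool pointing down it reaches from about 0.35 to 0.775 m from the base axis. Payload 5.5 kg.
Tool frame: the origin (TCP) lies midway between the tips of the shut fingers; the grasp point (between the pads) lies 19 mm behind it (manip.grasp_offset is the distance from the TCP to the grasp point, in m); y points along the fingers, z is the direction in which the jaws open and shut, and the axes are right-handed (so a half turn about y gives the same grasp; the last joint's range is limited). The gripper opens to 85 mm and grips with 20 to 120 N. Pads are 22 mm wide; open, the fingers measure 114 mm over their backs; the gripper's body (76 mm by 85 mm) begins 54 mm behind the grasp point. The pads swing forward as they close: fully open they stand 13 mm farther back than shut.
Start: joints at [1.077, 0.313, 0.046, 1.304, 0, 1.431], TCP at [0.199, 0.539, 0.231] pointing down, gripper open.
Joint ranges: [-2.76, 2.76], [-0.86, 1.69], [-1.03, 1.26], [-2.2, 2.34], [-1.47, 1.5], [-3.14, 3.14]. Speed limits (rad/s): [2.57, 2.57, 3.14, 3.14, 3.14, 3.14].

## Interface

Orientations are given as a 3x3 rotation matrix whose columns are the frame's x, y, z axes.
In Python, from cell import observe, vision, order, manip gives the robot as it stands. The module is installed in compiled form; this text tells all that it offers.
- The arm moves only by the tool drive_tool, never from a script. Its argument "motion" is a list of rows, each an object with "travel": the shift along the tool's x, y, z in m, a list of three; "twist": the turn, a rotation vector about the tool's x, y, z in rad, a list of three. A call has 1 to 12 rows; each row is the pose to reach, as a shift and turn from the pose commanded when the call began, along the tool's axes at that moment; what a row does not reach only later rows make up. A row lasts 1/10 s, in which the tool goes at most 50 mm and 8.59 degrees, less where a joint would pass 70% of its speed; a pose out of reach is approached as far as the arm can. A call with a gripper value outside its range is refused whole. "claw" is the opening, from 0 (shut) to 1 (fully open), set as the call begins (left out, the last holds). The fingers move at their own pace and stop on an object; the grip force is fixed at half the most. Time passes only in rows, so rows that repeat a pose let the fingers close. It gives the time, the measured TCP pose, the force and the opening at its end, in the units of the state.
- observe(): the state, without advancing time (a new reading comes with each control period).
- vision.grab_frame(name): name is "scene" or "top" or "wrist"; returns a dict with "image" (400x640x3 uint8, blue, green, red), "depth" (400x640 float32, m along the optical axis (not along the pixel's ray), 0 where there is no reading), "vertical_fov" (degrees; the focal length in pixels is half the picture's height over the tangent of half this angle, whatever the lens; pixels are square), "cx", "cy" (the principal point, pixels), "rvec" (rotation vector, rad) and "tvec" (3), from world to camera coordinates, as OpenCV has them; the wrist camera has in their place "mount" (4x4, takes a point from camera to tool coordinates, whose origin is the TCP and whose axes are the tool frame's). Camera axes: x right, y down, z forward; pixel columns grow to the right and rows downward; lengths in m; the calibration is good to about 2 mm. A picture is of the moment at which its call begins: read the wrist's pose just before it.
- order.job_done(): hands the job in, once; it reports no verdict.
The state is a dict: "time": time; "joint_pos": joint angles; "qd": joint speeds; "effort": joint torques, N m; "tcp_pos": TCP position; "orientation": TCP orientation; "force": force on the tool from outside, world axes, zero at the start; "torque": the same for the moment, N m; "width": finger opening in m.
Only numpy, scipy, OpenCV 4.12 (cv2) and the standard library are available. Lean on these libraries where they do the work, as an engineer would, in place of code of your own. Each camera call takes 0.05 s, during which the arm holds its last target.

## Working session

There is one attempt and no reset: what is moved stays moved. The work goes in short steps, Python scripts to look and compute and a tool call to move; the robot and the scene stay as the last step left them, time stands still between calls to the robot, and variables do not carry over. Pictures are saved under pics/ and viewed, and the job is handed in when it is done.

Besides the shell and the picture viewer there is one more tool, called after "Call:" as a command line: name --argument value ..., lists and objects as JSON in quotes. drive_tool: Moves the arm, as the interface text tells. Its arguments: {"type":"object","properties":{"motion":{"type":"array","items":{"type":"object","properties":{"travel":{"type":"array","items":{"type":"number"}},"twist":{"type":"array","items":{"type":"number"}}}}},"claw":{"type":"number"}},"required":["motion"]}

```bash
mkdir -p pics; python3 - <<'E'
from cell import observe, vision, order, manip
import cv2,numpy as np
s=observe();print({k:np.round(v,3).tolist() for k,v in s.items()}, manip.grasp_offset)
for n in("scene","top"):
    f=vision.grab_frame(n);cv2.imwrite(f"pics/{n}0.png",f["image"]);np.savez(f"{n}0.npz",**f)
    print(n,f["vertical_fov"],f["cx"],f["cy"],f["rvec"],f["tvec"], (f["depth"]>0).mean())
E
```

```text
{'time': 0.0, 'joint_pos': [1.077, 0.314, 0.045, 1.304, -0.0, 1.431], 'qd': [0.001, -0.001, -0.002, 0.001, -0.0, 0.001], 'effort': [-0.0, -48.063, 29.853, 0.02, 0.0, -0.0], 'tcp_pos': [0.199, 0.539, 0.23], 'orientation': [[0.938, -0.001, 0.346], [-0.346, -0.002, 0.938], [-0.0, -1.0, -0.002]], 'force': [0.355, 0.818, -0.869], 'torque': [-0.022, 0.003, 0.024], 'width': 0.085} 0.0187
scene 46.83281171809488 325.5380663138433 200.11769909708892 [ 2.29460558 -0.68847065  0.29495909] [-0.3885494   0.32910806  0.94089777] 0.99591015625
top 44.13982961433573 316.5440724653443 200.37605009717487 [ 2.09934843 -2.153765    0.14943598] [0.12572912 0.53415729 1.294617  ] 0.9961171875
```

View pics/scene0.png

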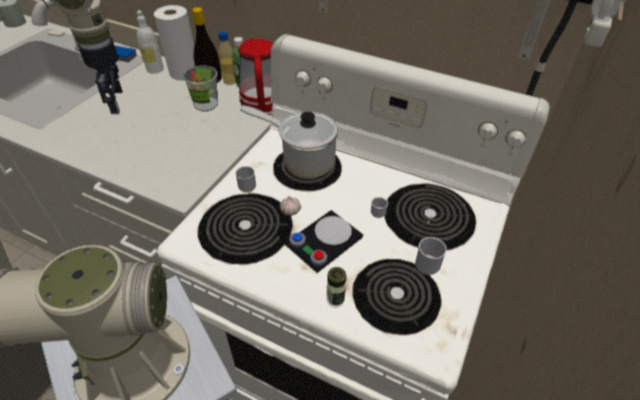

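View pics/top0.png

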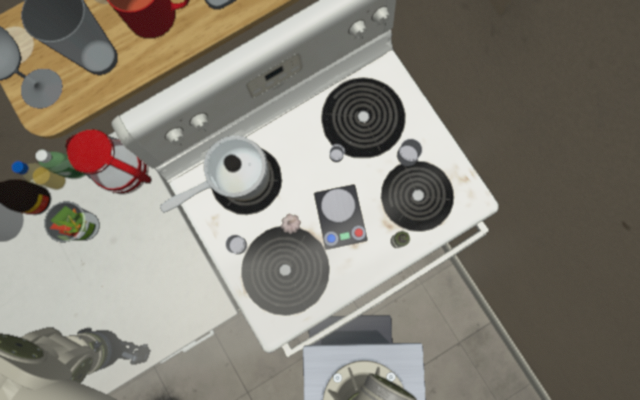

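The scene view shows three cups at about (246,180), (379,207) and (431,255). The scale is at (325,240), the jar at (337,285), the garlic at (290,206) and the pot at (308,150). In the top view the cups are at (237,244), (337,153) and (408,151), with the scale plate at (338,205). Next I'll measure sizes and positions.

```bash
cat > h.py <<'E'
import numpy as np,cv2
def cam(f):
    F=200/np.tan(np.radians(float(f["vertical_fov"]))/2);R=cv2.Rodrigues(np.asarray(f["rvec"]))[0];t=np.asarray(f["tvec"]).ravel()
    return F,float(f["cx"]),float(f["cy"]),R,t
def cloud(f):
    F,cx,cy,R,t=cam(f);d=f["depth"];v,u=np.mgrid[:400,:640]
    P=np.stack([(u-cx)/F*d,(v-cy)/F*d,d],-1);return (P-t)@R
def ray(f,u,v,z):
    F,cx,cy,R,t=cam(f);r=R.T@np.array([(u-cx)/F,(v-cy)/F,1]);c=-R.T@t
    return c+r*(z-c[2])/r[2]
E
python3 - <<'E'
from h import *
T=dict(np.load("top0.npz"));S=dict(np.load("scene0.npz"))
P=cloud(T)
for n,(u,v) in dict(A=(237,244),B=(337,153),C=(408,151),jar=(400,239),garlic=(291,223)).items():
    w=P[v-22:v+23,u-22:u+23].reshape(-1,3);g=ray(T,u,v,.05)
    w=w[(w[:,2]>.02)&(np.hypot(*(w[:,:2]-g[:2]).T)<.05)];zt=np.percentile(w[:,2],97)
    k=w[w[:,2]>zt-.012]
    c,r=cv2.minEnclosingCircle(k[:,:2].astype(np.float32)); print(n,len(w),"ztop",zt.round(3),"c",np.round(c,4),"r",round(r,4))
hsv=cv2.cvtColor(T["image"],cv2.COLOR_BGR2HSV)
for n,lo,hi in(("blue",(100,120,60),(130,255,255)),("red",(170,120,60),(180,255,255))):
    m=cv2.inRange(hsv,lo,hi);m[:225]=0;m[250:]=0;m[:,:320]=0;m[:,375:]=0
    v,u=np.nonzero(m);print(n,len(u),u.mean(),v.mean(),ray(T,u.mean(),v.mean(),.04).round(4))
print("plate",ray(T,338.5,205,.026).round(4),"z table",np.median(P[255:262,335:345,2]))
cv2.imwrite("pics/topz.png",cv2.resize(T["image"][120:280,200:440],None,fx=3.3,fy=3.3,interpolation=cv2.INTER_CUBIC))
cv2.imwrite("pics/scz.png",cv2.resize(S["image"][140:320,190:460],None,fx=2.9,fy=2.9,interpolation=cv2.INTER_CUBIC))
# obstacles near
for zz in(.06,.12,.2):
    q=P[(P[...,2]>zz)&(P[...,0]<.9)&(P[...,0]>.2)&(abs(P[...,1])<.7)]; print(zz,q.min(0).round(2),q.max(0).round(2))
E
```

```text
A 154 ztop 0.059 c [0.4245 0.3334] r 0.0271
B 94 ztop 0.045 c [0.672 0.055] r 0.022
C 301 ztop 0.072 c [ 0.6664 -0.1456] r 0.0319
jar 265 ztop 0.109 c [ 0.4242 -0.1042] r 0.0208
garlic 294 ztop 0.05 c [0.4793 0.1868] r 0.0201
blue 31 330.7096774193548 237.70967741935485 [0.4352 0.0764 0.04  ]
red 0 nan nan [nan nan nan]
plate [0.5258 0.0524 0.026 ] z table -0.00018686657900713813
0.06 [ 0.2  -0.6   0.06] [0.9  0.7  1.37]
0.12 [ 0.2  -0.6   0.12] [0.9  0.7  1.37]
0.2 [ 0.2 -0.6  0.2] [0.9  0.7  1.37]<stdin>:12: RuntimeWarning: Mean of empty slice.
  ret = ret.dtype.type(ret / rcount)
```

View pics/topz.png

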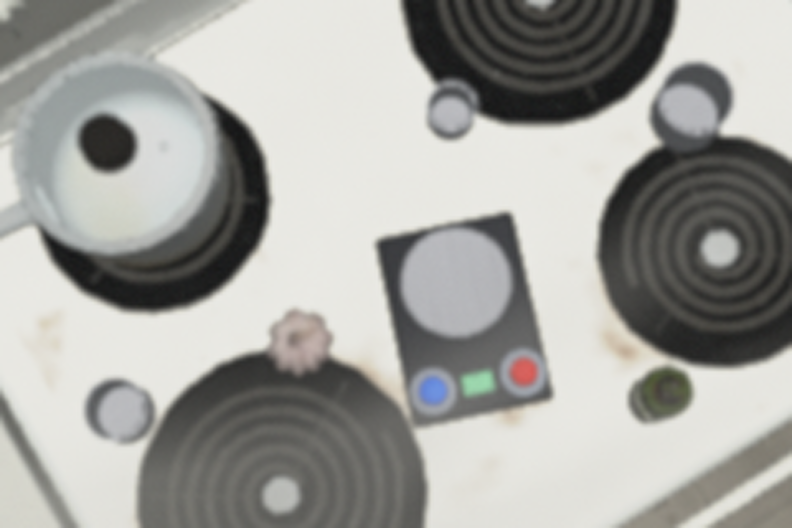

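View pics/scz.png

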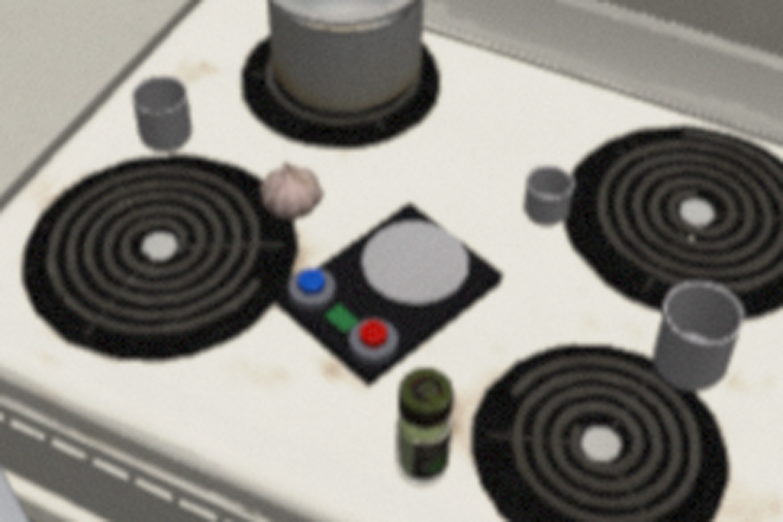

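```bash
python3 - <<'E'
from h import *
T=dict(np.load("top0.npz"));S=dict(np.load("scene0.npz"))
def blob(f,box,z,hs,n):
    u0,u1,v0,v1=box;h=cv2.cvtColor(f["image"],cv2.COLOR_BGR2HSV)
    m=cv2.inRange(h,*hs);k=np.zeros_like(m);k[v0:v1,u0:u1]=m[v0:v1,u0:u1]
    c=max(cv2.findContours(k,cv2.RETR_EXTERNAL,cv2.CHAIN_APPROX_NONE)[0],key=cv2.contourArea)
    p=np.array([ray(f,*q[0],z) for q in c]);(a,b),r=cv2.minEnclosingCircle(p[:,:2].astype(np.float32))
    e=cv2.fitEllipse(c);print(n,cv2.boundingRect(c),"circ",round(a,4),round(b,4),"r",round(r,4),"ell",ray(f,*e[0],z).round(4))
gr=((0,0,120),(180,60,255));bl=((100,100,60),(130,255,255));
blob(T,(318,360,182,224),.026,gr,"plateT");blob(S,(312,354,214,248),.026,gr,"plateS")
blob(T,(320,340,228,248),.04,bl,"blueT");blob(S,(285,305,230,250),.04,bl,"blueS")
for n,f,z in(("T",T,0),("S",S,0)):
    P=cloud(f)
    w=P[(np.hypot(P[...,0]-.4245,P[...,1]-.3334)<.045)&(P[...,2]>.012)]
    k=w[w[:,2]>.045];print(n,len(w),w[:,2].max(),cv2.minEnclosingCircle(w[:,:2].astype(np.float32)),cv2.minEnclosingCircle(k[:,:2].astype(np.float32)))
P=cloud(T)  # tall things map
for x in np.arange(.3,.9,.05):
    print(round(x,2),[ (lambda q: round(float(q.max()),2) if len(q) else -1)(P[...,2][(abs(P[...,0]-x)<.025)&(abs(P[...,1]-y)<.025)]) for y in np.arange(.55,-.25,-.05)])
E
```

```text
plateT (318, 182, 42, 40) circ 0.5496 0.0516 r 0.0698 ell [0.5408 0.0518 0.026 ]
plateS (315, 214, 39, 30) circ 0.539 0.0534 r 0.06 ell [0.5299 0.053  0.026 ]
blueT (328, 235, 7, 7) circ 0.4344 0.0757 r 0.0098 ell [0.4346 0.0761 0.04  ]
blueS (293, 233, 9, 8) circ 0.4315 0.0721 r 0.0131 ell [0.4313 0.0721 0.04  ]
T 168 0.06405913778132234 ((0.4245421588420868, 0.33342429995536804), 0.02710314281284809) ((0.4245421588420868, 0.33342429995536804), 0.02710314281284809)
S 416 0.057922910328555 ((0.4238685965538025, 0.33131760358810425), 0.029275020584464073) ((0.4239296317100525, 0.33164650201797485), 0.02897529862821102)
0.3 [0.01, 0.01, 0.01, 0.01, 0.01, 0.02, 0.02, 0.02, 0.02, 1.37, 0.01, 0.01, 0.01, -0.0, -0.09, -0.12]
0.35 [0.01, 0.01, 0.01, 0.01, 0.01, 0.02, 0.02, 0.02, 0.02, 0.02, 0.01, 0.01, 0.01, 0.01, 0.01, -0.1]
0.4 [0.01, 0.01, 0.01, 0.01, 0.06, 0.06, 0.02, 0.02, 0.02, 0.04, 0.04, 0.02, 0.01, 0.11, 0.01, 0.01]
0.45 [0.01, 0.01, 0.01, 0.01, 0.06, 0.06, 0.02, 0.05, 0.04, 0.04, 0.05, 0.05, 0.01, 0.11, 0.01, 0.01]
0.5 [0.01, 0.14, 0.14, 0.01, 0.01, 0.01, 0.01, 0.06, 0.04, 0.03, 0.03, 0.03, 0.01, 0.02, 0.02, 0.02]
0.55 [0.59, 0.58, 0.14, 0.14, 0.15, 0.15, 0.14, 0.01, 0.01, 0.03, 0.03, 0.03, 0.01, 0.02, 0.02, 0.02]
0.6 [0.73, 0.59, 0.59, 0.14, 0.18, 0.18, 0.15, 0.01, 0.01, 0.01, 0.02, 0.02, 0.01, 0.02, 0.02, 0.02]
0.65 [0.75, 0.75, 0.74, 0.74, 0.59, 0.18, 0.15, 0.01, 0.01, 0.01, 0.05, 0.01, 0.01, 0.07, 0.07, 0.07]
0.7 [0.74, 0.74, 0.74, 0.74, 0.59, 0.59, 0.59, 0.01, 0.01, 0.01, 0.05, 0.02, 0.02, 0.07, 0.08, 0.01]
0.75 [0.68, 0.73, 0.71, 0.68, 0.68, 0.63, 0.59, 0.59, 0.01, 0.01, 0.02, 0.02, 0.02, 0.02, 0.01, 0.01]
0.8 [-1, 0.59, 0.6, 0.64, 0.63, 0.63, 0.62, 0.59, 0.59, 0.57, 0.02, 0.02, 0.02, 0.02, 0.01, 0.01]
0.85 [0.12, 0.12, -1, -1, 0.28, 0.29, 0.29, 0.28, 0.27, 0.1, 0.02, 0.02, 0.02, 0.02, 0.01, 0.48]
0.9 [-1, 0.12, 0.12, 0.12, -1, 0.28, 0.28, 0.29, 0.29, 0.28, 0.26, 0.03, 0.02, 0.01, 0.01, 0.44]
```

The middle cup is A at (0.424, 0.333), judging by its radius of 27 mm and top of about 57 mm. I'll move above it.

Call:
drive_tool --claw 1 --motion '[{"travel":[0.03,0.005,-0.012]},{"travel":[0.065,0.015,-0.026]},{"travel":[0.1,0.025,-0.04]},{"travel":[0.135,0.035,-0.055]},{"travel":[0.17,0.045,-0.07]},{"travel":[0.205,0.055,-0.084]},{"travel":[0.24,0.065,-0.098]},{"travel":[0.265,0.072,-0.109]},{"travel":[0.2825,0.078,-0.116]},{"travel":[0.2825,0.078,-0.116]},{"travel":[0.2825,0.078,-0.116]}]'

```text
invalid input
```

```bash
python3 - <<'E'
from h import *
from cell import observe, vision
s=observe();print(s["tcp_pos"],s["time"],np.round(s["orientation"],3).tolist());f=vision.grab_frame("wrist")
cv2.imwrite("pics/w1.png",f["image"]);print(f["mount"])
F=200/np.tan(np.radians(f["vertical_fov"])/2);d=f["depth"];v,u=np.mgrid[:400,:640]
P=np.stack([(u-f["cx"])/F*d,(v-f["cy"])/F*d,d],-1);M=np.array(f["mount"]);Q=P@M[:3,:3].T+M[:3,3]
W=Q@np.array(s["orientation"]).T+s["tcp_pos"]
k=W[(d>0)&(abs(W[...,2]-.053)<.006)&(np.hypot(W[...,0]-.424,W[...,1]-.332)<.05)]
print(len(k),cv2.minEnclosingCircle(k[:,:2].astype(np.float32)))
q=W[(d>0)&(np.hypot(W[...,0]-.424,W[...,1]-.332)<.05)];print(np.percentile(q[:,2],[1,50,95,99]))
E
```

```text
[0.19898576 0.53897932 0.23048426] 0.1 [[0.938, -0.001, 0.346], [-0.346, -0.001, 0.938], [-0.0, -1.0, -0.002]]
[[ 5.18167934e-04  9.56268991e-01  2.92488201e-01 -7.48289026e-02]
 [ 1.65184244e-04 -2.92488319e-01  9.56269081e-01 -1.41947221e-01]
 [ 9.99999852e-01 -4.47193532e-04 -3.09518638e-04 -8.31434338e-04]
 [ 0.00000000e+00  0.00000000e+00  0.00000000e+00  1.00000000e+00]]
0 ((0.0, 0.0), 0.0)
[-0.0020469   0.000335    0.03252237  0.0396041 ]
```

View pics/w1.png

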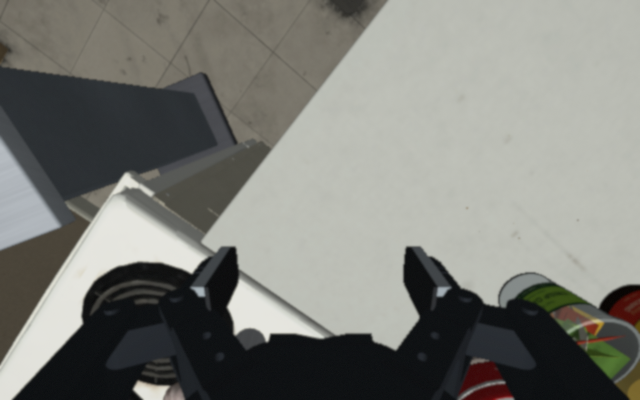

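The move was refused, so the arm didn't go anywhere. The wrist picture shows the counter, with the fingers at (220,270) and (425,270). The rows probably need a twist too.

Call:
drive_tool --claw 1 --motion '[{"travel":[0.03,0.005,-0.012],"twist":[0,0,0]},{"travel":[0.065,0.015,-0.026],"twist":[0,0,0]},{"travel":[0.1,0.025,-0.04],"twist":[0,0,0]},{"travel":[0.135,0.035,-0.055],"twist":[0,0,0]},{"travel":[0.17,0.045,-0.07],"twist":[0,0,0]},{"travel":[0.205,0.055,-0.084],"twist":[0,0,0]},{"travel":[0.24,0.065,-0.098],"twist":[0,0,0]},{"travel":[0.265,0.072,-0.109],"twist":[0,0,0]},{"travel":[0.2825,0.078,-0.116],"twist":[0,0,0]},{"travel":[0.2825,0.078,-0.116],"twist":[0,0,0]},{"travel":[0.2825,0.078,-0.116],"twist":[0,0,0]}]'

```text
time: 1.25
tcp_pos: [0.4238, 0.3325, 0.153]
orientation: [[0.938, -0.001, 0.347], [-0.347, -0.0, 0.938], [-0.001, -1.0, -0.0]]
force: [-0.2, -0.0, -0.3]
width: 0.0854
```

```bash
cat > w.py <<'E'
from h import *
from cell import observe, vision
def wrist(name):
    s=observe();print(s["tcp_pos"],s["time"],s["width"],np.round(s["orientation"],3).tolist(),np.round(s["force"],2));f=vision.grab_frame("wrist")
    cv2.imwrite(f"pics/{name}.png",f["image"])
    F=200/np.tan(np.radians(f["vertical_fov"])/2);d=f["depth"];v,u=np.mgrid[:400,:640]
    P=np.stack([(u-f["cx"])/F*d,(v-f["cy"])/F*d,d],-1);M=np.array(f["mount"]);Q=P@M[:3,:3].T+M[:3,3]
    return s,f,d,Q,Q@np.array(s["orientation"]).T+s["tcp_pos"]
E
python3 - <<'E'
from w import *
s,f,d,Q,W=wrist("w2")
near=(d>0)&(np.hypot(W[...,0]-.424,W[...,1]-.332)<.05)
q=W[near];print(np.percentile(q[:,2],[1,50,95,99]))
for a,b in((.04,.06),(.05,.06)):
    k=W[near&(W[...,2]>a)&(W[...,2]<b)];print(len(k),cv2.minEnclosingCircle(k[:,:2].astype(np.float32)))
E
```

```text
[0.4237959  0.33249208 0.15301799] 1.25 0.08541519415041758 [[0.938, -0.001, 0.347], [-0.347, -0.0, 0.938], [-0.001, -1.0, -0.0]] [-0.23 -0.01 -0.34]
[-0.00155436  0.23185749  0.25060283  0.25251592]
1013 ((0.4242474138736725, 0.33259549736976624), 0.02681123837828636)
703 ((0.4242474138736725, 0.33259549736976624), 0.02681123837828636)
```

View pics/w2.png

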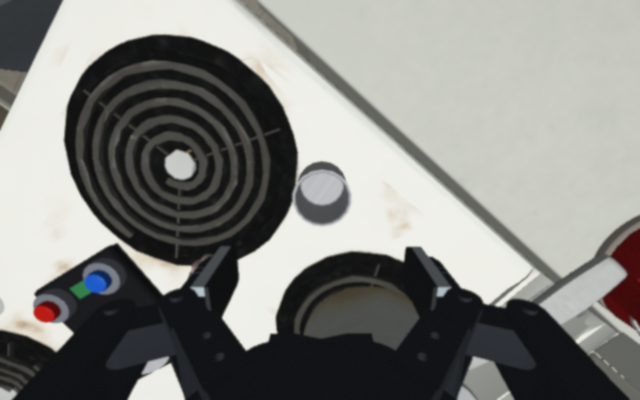

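The wrist picture shows the cup at (322,193), centred between the fingers, and its position agrees within 1 mm. I'll descend and grip.

Call:
drive_tool --claw 1 --motion '[{"travel":[0,0.03,0],"twist":[0,0,0]},{"travel":[0,0.06,0],"twist":[0,0,0]},{"travel":[0,0.09,0],"twist":[0,0,0]},{"travel":[0,0.115,0],"twist":[0,0,0]},{"travel":[0,0.13,0],"twist":[0,0,0]},{"travel":[0,0.14,0],"twist":[0,0,0]},{"travel":[0,0.14,0],"twist":[0,0,0]},{"travel":[0,0.14,0],"twist":[0,0,0]}]'

```text
time: 2.1
tcp_pos: [0.4241, 0.3335, 0.014]
orientation: [[0.938, 0.001, 0.346], [-0.346, 0.001, 0.938], [0.0, -1.0, 0.001]]
force: [0.4, -0.6, 0.0]
width: 0.0854
```

Call:
drive_tool --claw 0.5 --motion '[{"travel":[0,0,0],"twist":[0,0,0]},{"travel":[0,0,0],"twist":[0,0,0]},{"travel":[0,0,0],"twist":[0,0,0]},{"travel":[0,0,0],"twist":[0,0,0]},{"travel":[0,0,0],"twist":[0,0,0]},{"travel":[0,0,0],"twist":[0,0,0]},{"travel":[0,0,0],"twist":[0,0,0]},{"travel":[0,0,0],"twist":[0,0,0]}]'

```text
time: 2.9
tcp_pos: [0.4249, 0.3332, 0.0146]
orientation: [[0.938, 0.002, 0.347], [-0.347, 0.001, 0.938], [0.001, -1.0, 0.002]]
force: [-0.9, 0.6, 5.8]
width: 0.0514
```

Call:
drive_tool --claw 0.3 --motion '[{"travel":[0,0,0],"twist":[0,0,0]},{"travel":[0,-0.01,0],"twist":[0,0,0]},{"travel":[0,-0.03,0],"twist":[0,0,0]},{"travel":[0,-0.06,0],"twist":[0,0,0]},{"travel":[0,-0.09,0],"twist":[0,0,0]},{"travel":[0,-0.11,0],"twist":[0,0,0]},{"travel":[0,-0.12,0],"twist":[0,0,0]},{"travel":[0,-0.12,0],"twist":[0,0,0]},{"travel":[0,-0.12,0],"twist":[0,0,0]}]'

```text
time: 3.8
tcp_pos: [0.4236, 0.3324, 0.1326]
orientation: [[0.938, -0.001, 0.347], [-0.347, -0.0, 0.938], [-0.001, -1.0, -0.001]]
force: [-0.4, -0.3, -0.7]
width: 0.0516
```

```bash
python3 - <<'E'
from w import *
s,f,d,Q,W=wrist("w3")
k=(d>0)&(np.hypot(Q[...,0],Q[...,2])<.04)&(Q[...,1]>-.05)&(Q[...,1]<.05)
k[:, :260]=0;k[:,390:]=0
q=Q[k];print(len(q),np.percentile(q[:,1],[1,5,50,95,99]),q.min(0),q.max(0))
f=vision.grab_frame("scene");cv2.imwrite("pics/s3.png",cv2.resize(f["image"][60:260,120:420],None,fx=2.6,fy=2.6,interpolation=cv2.INTER_CUBIC));np.savez("s3.npz",**f)
P=cloud(f);t=np.array(s["tcp_pos"]);w=P[(np.hypot(P[...,0]-t[0],P[...,1]-t[1])<.035)&(P[...,2]<t[2]+.02)&(P[...,2]>.03)]
print(len(w),np.percentile(w[:,2],[0,1,5]))
E
```

```text
[0.42362274 0.33243125 0.13262038] 3.8 0.05160410248037108 [[0.938, -0.001, 0.347], [-0.347, -0.0, 0.938], [-0.001, -1.0, -0.001]] [-0.38 -0.27 -0.7 ]
14135 [-0.04142092 -0.04070378 -0.02158761  0.01129268  0.01200317] [-0.02703576 -0.04429428 -0.0324645 ] [0.02432641 0.01294284 0.0347079 ]
151 [0.11737625 0.118513   0.12175137]
```

View pics/w3.png

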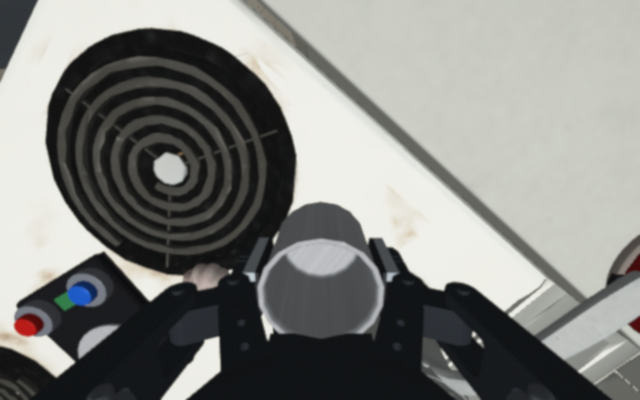

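View pics/s3.png

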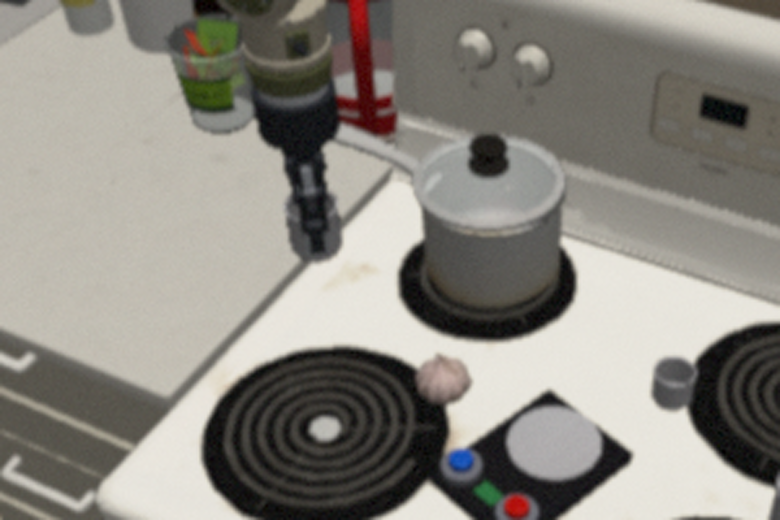

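The cup is held upright, with its rim at (320,290) between the pads, and its underside is about 13 mm below the TCP. I'll carry it over the scale.

Call:
drive_tool --claw 0.3 --motion '[{"travel":[0.01,0,-0.011],"twist":[0,0,0]},{"travel":[0.029,0,-0.034],"twist":[0,0,0]},{"travel":[0.05,0,-0.059],"twist":[0,0,0]},{"travel":[0.071,0,-0.084],"twist":[0,0,0]},{"travel":[0.092,0,-0.109],"twist":[0,0,0]},{"travel":[0.113,0,-0.134],"twist":[0,0,0]},{"travel":[0.134,0,-0.159],"twist":[0,0,0]},{"travel":[0.155,0,-0.184],"twist":[0,0,0]},{"travel":[0.175,0,-0.207],"twist":[0,0,0]},{"travel":[0.188,0,-0.222],"twist":[0,0,0]},{"travel":[0.1925,0,-0.228],"twist":[0,0,0]},{"travel":[0.1925,0,-0.228],"twist":[0,0,0]}]'

```text
time: 5.1
tcp_pos: [0.5253, 0.051, 0.1326]
orientation: [[0.937, -0.001, 0.348], [-0.348, 0.0, 0.937], [-0.001, -1.0, -0.0]]
force: [-0.5, 0.4, -0.8]
width: 0.051
```

```bash
python3 - <<'E'
from w import *
s,f,d,Q,W=wrist("w4")
im=f["image"];h=cv2.cvtColor(im,cv2.COLOR_BGR2HSV)
for n,hs in(("blue",((105,150,80),(130,255,255))),("red",((0,150,80),(8,255,255)))):
    m=cv2.inRange(h,*hs);v,u=np.nonzero(m);print(n,len(u),u.mean(),v.mean())
    k=(m>0)&(d>0)&(abs(W[...,2]-.04)<.006);print(np.median(W[k],0), (W[k].min(0)+W[k].max(0))/2,cv2.minEnclosingCircle(W[k][:,:2].astype(np.float32)))
for n in("scene","top"):
    g=vision.grab_frame(n);np.savez(n+"4.npz",**g)
    cv2.imwrite(f"pics/{n}4.png",cv2.resize(g["image"][160:270,260:400] if n=="top" else g["image"][160:290,260:420],None,fx=4.5,fy=4.5,interpolation=cv2.INTER_CUBIC))
E
```

```text
[0.52530016 0.05104105 0.13259394] 5.1 0.05103620150914506 [[0.937, -0.001, 0.348], [-0.348, 0.0, 0.937], [-0.001, -1.0, -0.0]] [-0.46  0.38 -0.76]
blue 669 309.6263079222721 84.47683109118087
[0.43375138 0.07515739 0.03922017] [0.4338239  0.07520647 0.03904364] ((0.4338768720626831, 0.0751434788107872), 0.011179853230714798)
red 604 226.16556291390728 135.5430463576159
[0.44734573 0.00178699 0.03922874] [0.44742413 0.00123584 0.03872828] ((0.44751763343811035, 0.0012456448748707771), 0.011198685504496098)
```

View pics/w4.png

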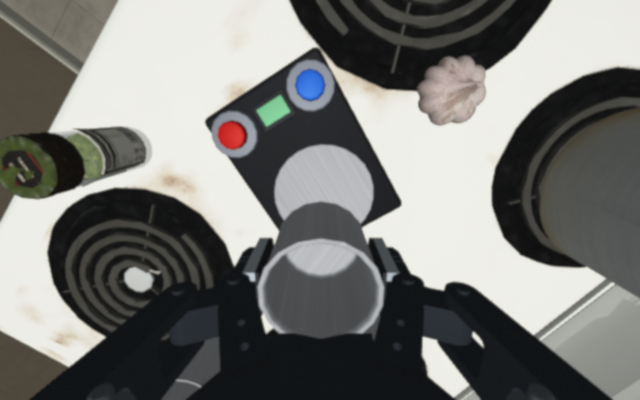

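View pics/scene4.png

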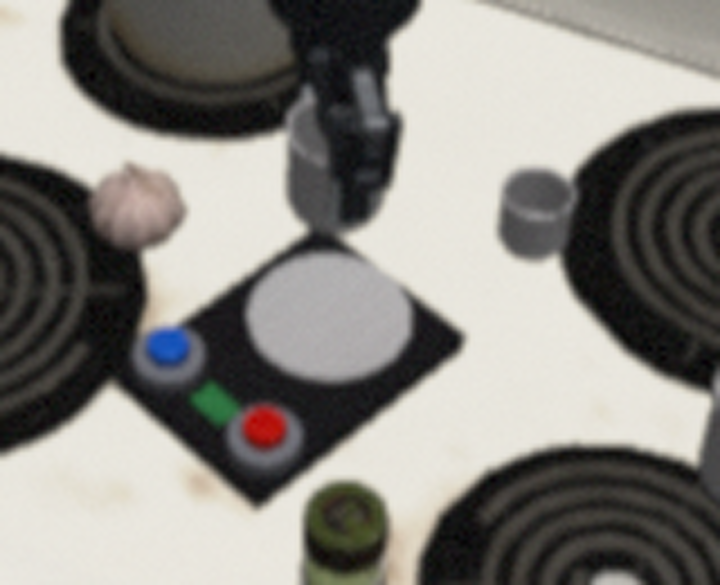

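The wrist view shows blue at (310,84), red at (231,135) and the cup just over the plate. The plate centre works out from the buttons at (0.525, 0.054), and directly from the image at (0.526, 0.052). I'll lower the cup.

Call:
drive_tool --claw 0.3 --motion '[{"travel":[0,0.015,0.002],"twist":[0,0,0]},{"travel":[0,0.035,0.002],"twist":[0,0,0]},{"travel":[0,0.055,0.002],"twist":[0,0,0]},{"travel":[0,0.07,0.002],"twist":[0,0,0]},{"travel":[0,0.08,0.002],"twist":[0,0,0]},{"travel":[0,0.086,0.002],"twist":[0,0,0]},{"travel":[0,0.089,0.002],"twist":[0,0,0]},{"travel":[0,0.089,0.002],"twist":[0,0,0]},{"travel":[0,0.089,0.002],"twist":[0,0,0]}]'

```text
time: 6.15
tcp_pos: [0.5269, 0.0541, 0.0449]
orientation: [[0.938, 0.001, 0.346], [-0.346, 0.0, 0.938], [0.001, -1.0, 0.0]]
force: [0.3, -0.2, 0.1]
width: 0.0512
```

Call:
drive_tool --claw 0.3 --motion '[{"travel":[0,0.001,0],"twist":[0,0,0]},{"travel":[0,0.002,0],"twist":[0,0,0]},{"travel":[0,0.002,0],"twist":[0,0,0]}]'

```text
time: 6.45
tcp_pos: [0.5264, 0.054, 0.0424]
orientation: [[0.938, 0.0, 0.347], [-0.347, 0.0, 0.938], [0.0, -1.0, 0.0]]
force: [0.8, 1.3, -1.2]
width: 0.0511
```

Call:
drive_tool --claw 0.3 --motion '[{"travel":[0,0.0008,0],"twist":[0,0,0]},{"travel":[0,0.0015,0],"twist":[0,0,0]},{"travel":[0,0.0015,0],"twist":[0,0,0]}]'

```text
time: 6.75
tcp_pos: [0.5262, 0.0541, 0.0407]
orientation: [[0.938, -0.0, 0.346], [-0.346, 0.0, 0.938], [-0.0, -1.0, 0.0]]
force: [0.2, 0.7, -0.3]
width: 0.052
```

Call:
drive_tool --claw 0.3 --motion '[{"travel":[0,0.0007,0],"twist":[0,0,0]},{"travel":[0,0.0012,0],"twist":[0,0,0]},{"travel":[0,0.0012,0],"twist":[0,0,0]}]'

```text
time: 7.05
tcp_pos: [0.5264, 0.054, 0.0405]
orientation: [[0.938, 0.001, 0.346], [-0.346, -0.0, 0.938], [0.001, -1.0, 0.0]]
force: [-2.4, 0.1, 7.8]
width: 0.0515
```

The plate is touched, at 7.8 N. I'll let go.

Call:
drive_tool --claw 0.95 --motion '[{"travel":[0,0,0],"twist":[0,0,0]},{"travel":[0,0,0],"twist":[0,0,0]},{"travel":[0,0,0],"twist":[0,0,0]},{"travel":[0,0,0],"twist":[0,0,0]},{"travel":[0,0,0],"twist":[0,0,0]},{"travel":[0,0,0],"twist":[0,0,0]},{"travel":[0,0,0],"twist":[0,0,0]},{"travel":[0,0,0],"twist":[0,0,0]}]'

```text
time: 7.85
tcp_pos: [0.5263, 0.0541, 0.0396]
orientation: [[0.938, -0.0, 0.346], [-0.346, 0.0, 0.938], [-0.0, -1.0, 0.0]]
force: [-0.4, -0.8, 0.4]
width: 0.0812
```

Call:
drive_tool --claw 0.95 --motion '[{"travel":[0,-0.015,0],"twist":[0,0,0]},{"travel":[0,-0.035,0],"twist":[0,0,0]},{"travel":[0,-0.06,0],"twist":[0,0,0]},{"travel":[0,-0.085,0],"twist":[0,0,0]},{"travel":[0,-0.1,0],"twist":[0,0,0]},{"travel":[0,-0.11,0],"twist":[0,0,0]},{"travel":[0,-0.11,0],"twist":[0,0,0]},{"travel":[0,-0.11,0],"twist":[0,0,0]}]'

```text
time: 8.65
tcp_pos: [0.526, 0.0541, 0.149]
orientation: [[0.938, -0.001, 0.346], [-0.346, 0.0, 0.938], [-0.001, -1.0, -0.0]]
force: [-0.3, -0.2, -0.3]
width: 0.0807
```

```bash
cat > cup.py <<'E'
from w import *
import sys
s,f,d,Q,W=wrist(sys.argv[1])
near=(d>0)&(np.hypot(W[...,0]-.5255,W[...,1]-.053)<.06)&(W[...,2]<.1)
k=W[near&(W[...,2]>.07)];print("cup rim",len(k),cv2.minEnclosingCircle(k[:,:2].astype(np.float32)),np.percentile(k[:,2],[5,50,95,99]))
k=W[near&(abs(W[...,2]-.0265)<.004)];print("plate pts",len(k),cv2.minEnclosingCircle(k[:,:2].astype(np.float32)) if len(k) else 0)
h=cv2.cvtColor(f["image"],cv2.COLOR_BGR2HSV)
m=cv2.inRange(h,(105,150,80),(130,255,255));k=(m>0)&(d>0)&(abs(W[...,2]-.04)<.008)
if k.any(): print("blue",k.sum(),cv2.minEnclosingCircle(W[k][:,:2].astype(np.float32)),np.median(W[k][:,2]))
E
python3 cup.py w5
```

```text
[0.52601595 0.05406399 0.14900199] 8.65 0.08067566449694098 [[0.938, -0.001, 0.346], [-0.346, 0.0, 0.938], [-0.001, -1.0, -0.0]] [-0.25 -0.17 -0.34]
cup rim 1187 ((0.5260420441627502, 0.0535116121172905), 0.026747949421405792) [0.07136744 0.0801518  0.08182613 0.08246465]
plate pts 4294 ((0.5249146223068237, 0.05354151874780655), 0.04603274539113045)
blue 577 ((0.43377894163131714, 0.07513510435819626), 0.011092832311987877) 0.039150795328155685
```

View pics/w5.png

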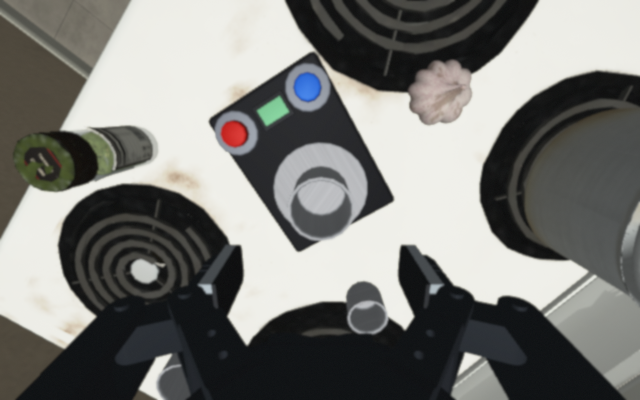

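The cup stands on the plate about 1 mm off centre: cup at (322,200), plate at (320,190). Next I'll shut the claw and move over the blue button at (308,87).

Call:
drive_tool --claw 0 --motion '[{"travel":[-0.02,0,-0.003],"twist":[0,0,0]},{"travel":[-0.045,0,-0.006],"twist":[0,0,0]},{"travel":[-0.07,0,-0.009],"twist":[0,0,0]},{"travel":[-0.088,0,-0.012],"twist":[0,0,0]},{"travel":[-0.094,0,-0.012],"twist":[0,0,0]},{"travel":[-0.094,0,-0.012],"twist":[0,0,0]},{"travel":[-0.094,0.02,-0.012],"twist":[0,0,0]},{"travel":[-0.094,0.045,-0.012],"twist":[0,0,0]},{"travel":[-0.094,0.065,-0.012],"twist":[0,0,0]},{"travel":[-0.094,0.075,-0.012],"twist":[0,0,0]},{"travel":[-0.094,0.075,-0.012],"twist":[0,0,0]},{"travel":[-0.094,0.075,-0.012],"twist":[0,0,0]}]'

```text
time: 9.9
tcp_pos: [0.4348, 0.0753, 0.0749]
orientation: [[0.938, 0.0, 0.347], [-0.347, 0.0, 0.938], [0.0, -1.0, 0.0]]
force: [-0.0, 0.5, 1.1]
width: 0.0003
```

```bash
python3 cup.py w6; python3 - <<'E'
from w import *
f=vision.grab_frame("scene");cv2.imwrite("pics/s6.png",cv2.resize(f["image"][140:290,240:420],None,fx=4,fy=4,interpolation=cv2.INTER_CUBIC))
E
```

```text
[0.43477401 0.07525465 0.07490954] 9.9 0.00029499618347426107 [[0.938, 0.0, 0.347], [-0.347, 0.0, 0.938], [0.0, -1.0, 0.0]] [-0.05  0.53  1.05]Traceback (most recent call last):
  File "cup.py", line 5, in <module>
    k=W[near&(W[...,2]>.07)];print("cup rim",len(k),cv2.minEnclosingCircle(k[:,:2].astype(np.float32)),np.percentile(k[:,2],[5,50,95,99]))
                                                                                                       ~~~~~~~~~~~~~^^^^^^^^^^^^^^^^^^^^^
    return _quantile_unchecked(
        a, q, axis, out, overwrite_input, method, keepdims, weights)
    return _ureduce(a,
                    func=_quantile_ureduce_func,
    ...<5 lines>...
                    overwrite_input=overwrite_input,
                    method=method)
    r = func(a, **kwargs)
    result = _quantile(arr,
                       quantiles=q,
    ...<2 lines>...
                       out=out,
                       weights=wgt)
    slices_having_nans = np.isnan(arr[-1, ...])
                                  ~~~^^^^^^^^^
IndexError: index -1 is out of bounds for axis 0 with size 0
```

View pics/w6.png

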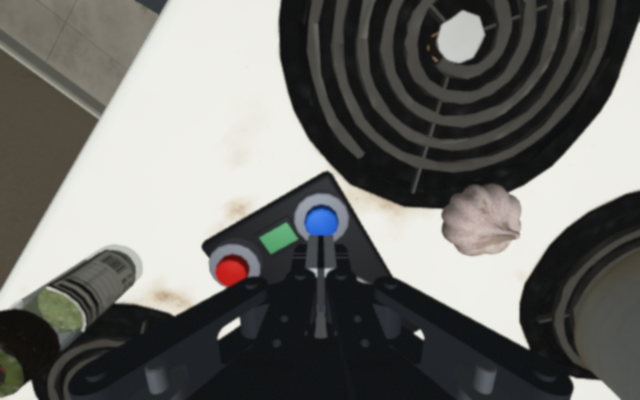

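View pics/s6.png

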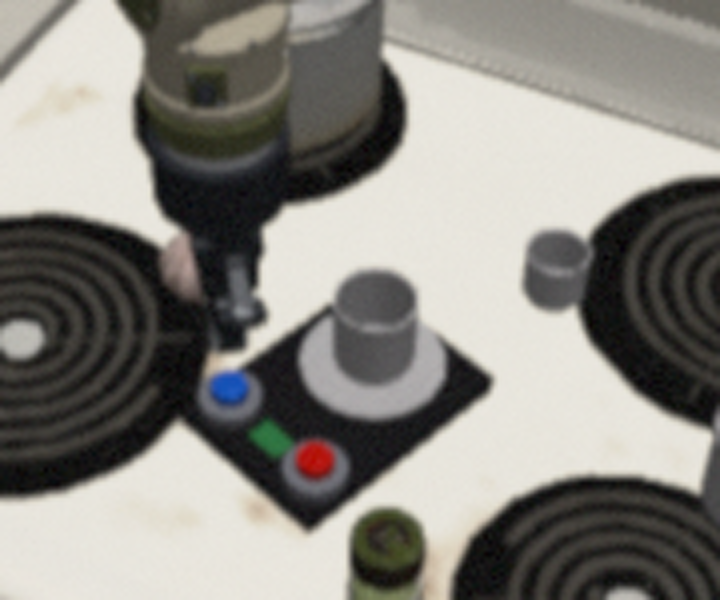

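The shut fingers are over the blue button at (322,221) in the wrist view, and the cup stands on the plate. The script's traceback only came from the cup being hidden by the gripper. I'll press in small steps.

Call:
drive_tool --claw 0 --motion '[{"travel":[-0.001,0.012,0],"twist":[0,0,0]},{"travel":[-0.001,0.024,0],"twist":[0,0,0]},{"travel":[-0.001,0.03,0],"twist":[0,0,0]},{"travel":[-0.001,0.034,0],"twist":[0,0,0]},{"travel":[-0.001,0.036,0],"twist":[0,0,0]},{"travel":[-0.001,0.038,0],"twist":[0,0,0]},{"travel":[-0.001,0.039,0],"twist":[0,0,0]},{"travel":[-0.001,0.039,0],"twist":[0,0,0]}]'

```text
time: 10.8
tcp_pos: [0.4334, 0.0757, 0.036]
orientation: [[0.938, 0.001, 0.346], [-0.346, 0.0, 0.938], [0.001, -1.0, 0.0]]
force: [-0.6, -0.4, 4.3]
width: 0.0003
```

Force is at 4.3 N, so it's nearly down. I'll press a little further.

Call:
drive_tool --claw 0 --motion '[{"travel":[0,0.001,0],"twist":[0,0,0]},{"travel":[0,0.002,0],"twist":[0,0,0]},{"travel":[0,0.0025,0],"twist":[0,0,0]},{"travel":[0,0.0025,0],"twist":[0,0,0]}]'

```text
time: 11.2
tcp_pos: [0.4335, 0.0757, 0.0348]
orientation: [[0.938, 0.001, 0.346], [-0.346, -0.0, 0.938], [0.001, -1.0, 0.0]]
force: [-6.1, -0.1, 20.1]
width: -0.0002
```

The force rose to 20 N at a tip height of 34.8 mm, so the button is on its stop. I'll release and back off.

Call:
drive_tool --claw 0 --motion '[{"travel":[0,-0.005,0],"twist":[0,0,0]},{"travel":[0,-0.015,0],"twist":[0,0,0]},{"travel":[0,-0.035,0],"twist":[0,0,0]},{"travel":[0,-0.065,0],"twist":[0,0,0]},{"travel":[0,-0.095,0],"twist":[0,0,0]},{"travel":[0,-0.12,0],"twist":[0,0,0]},{"travel":[0.03,-0.13,0.004],"twist":[0,0,0]},{"travel":[0.06,-0.13,0.008],"twist":[0,0,0]},{"travel":[0.085,-0.13,0.01],"twist":[0,0,0]},{"travel":[0.085,-0.13,0.01],"twist":[0,0,0]},{"travel":[0.085,-0.13,0.01],"twist":[0,0,0]}]'

```text
time: 12.3
tcp_pos: [0.5159, 0.0555, 0.1627]
orientation: [[0.938, -0.002, 0.347], [-0.347, 0.0, 0.938], [-0.001, -1.0, -0.0]]
force: [-0.4, 0.6, -0.1]
width: 0.0
```

```bash
python3 cup.py w7
```

```text
[0.51592991 0.05550898 0.16266439] 12.3 2.517558468006068e-06 [[0.938, -0.002, 0.347], [-0.347, 0.0, 0.938], [-0.001, -1.0, -0.0]] [-0.42  0.57 -0.12]
cup rim 833 ((0.5258027911186218, 0.05346979573369026), 0.026836618781089783) [0.07120555 0.08023176 0.08201735 0.08239863]
plate pts 3798 ((0.5252009630203247, 0.053464386612176895), 0.046169787645339966)
blue 491 ((0.4338473677635193, 0.07516597956418991), 0.011006048880517483) 0.03915722307496437
```

View pics/w7.png

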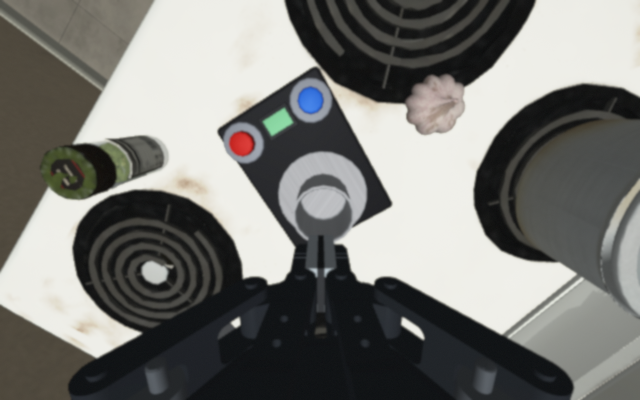

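The cup is upright in the middle of the plate at (325,205). The blue button is up at (311,100), red is untouched at (242,143), and the robot is clear of everything. I'll hand the job in.

```bash
python3 -c "
from cell import order
print(order.job_done())"
```

```text
the job is handed in; nothing more can be done
None
```

I put the middle-size cup in the middle of the scale's weighing plate, let go of it, then pressed and released the blue tare button. The job is handed in at about 12.4 s of robot time; it reports no verdict, so success is my own reading of the checks.

- **Cup:** in the last wrist picture its rim is level and about 1 mm off the plate's centre, at the height of a cup standing on the plate.
- **Tare button:** the force rose to 20 N with the fingertip 5.2 mm below the button's rest height, so it reached its stop. Afterwards its top measured 39 mm, the same as before the press.
- **Other objects:** the red button, garlic and jar look untouched in the wrist pictures. The small and large cups are not in the last view; the arm never went near the large one, and the small one stood in place in the scene picture just before the press. I did not re-measure any of them.
- **Failed or disagreed:**
  - The first move was refused for a missing field; nothing moved.
  - One check script stopped because the gripper hid the cup.
  - The scene and top cameras put the blue button about 4–5 mm apart, so I used the wrist camera's position.

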